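Weigh the sample pot from behind the bottles

ROBOT

A 7-joint arm with a two-finger parallel gripper is mounted at the origin on the work surface. World frame = base frame: x ahead of the robot, y to its left, z up, the work surface at z = 0. Lengths are in mm, angles in rad, forces in N, time in s.
With the tool pointing down it reaches from about 400 to 875 mm from the base axis. Payload 19.3 kg.
Tool frame: the origin (TCP) lies at the very end of the fingers, on their centre line; the grasp point (between the pads) lies 19 mm behind it; z points along the fingers, y is the line along which they close (so a half turn about z gives the same grasp; the last joint's range is limited). The gripper opens to 85 mm and grips with 20 to 120 N. Pads are 22 mm wide; open, the fingers measure 114 mm over their backs; the gripper's body (76 mm by 85 mm) begins 54 mm behind the grasp point. The pads swing forward as they close: fully open they stand 13 mm farther back than shut.
Start: joints at [1.22, 0.521, -0.036, 1.599, 0.021, 1.021, -0.113], TCP at [173.175, -600.521, 231.291] pointing down, gripper open.
Joint ranges: [-2.91, 2.91], [-0.3, 2.13], [-1.5, 1.42], [0.17, 2.43], [-1.26, 4.41], [0.16, 1.93], [-2.52, 2.52]. Speed limits (rad/s): [1.89, 1.89, 2.39, 2.39, 3.01, 3.01, 3.01].

INTERFACE

Orientations are given as a 3x3 rotation matrix whose columns are the frame's x, y, z axes.
In Python, from workcell import robot gives the robot as it stands. Calls block until the motion is done:
- robot.movep(position, orientation): joint-space move of the TCP to a pose.
- robot.movel(position, frame=None, max_speed=150, guard=None): straight line of the TCP; frame=None keeps the orientation; max_speed is the mean speed in mm/s. With guard (N) it stops when the force on the tool has changed by that much, and returns True; else False.
- robot.goto_joints(angles): joint-space move.
- robot.open_gripper() and robot.clamp(): open the fingers fully, or close them until they stop; the grip force is fixed at half the most.
- robot.wait(seconds).
- robot.inverse_kinematics(position, orientation): joint angles nearest the present ones, or None.
- robot.read_state(): the state.
- robot.camera(name): name is "side" or "top" or "wrist"; returns a dict with "image" (384x512x3 uint8, blue, green, red), "fx", "fy", "cx", "cy" (pixels), "cam_to_world" (4x4, takes a point from camera to world coordinates). Camera axes: x right, y up, looking along -z (the intrinsics and any distortion apply to the point x, -y, -z); pixel columns grow to the right and rows downward; lengths in mm; the calibration is good to about 2 mm. A picture is of the moment at which its call begins. There is no depth.
A pose or a line that the arm cannot do raises robot.PlanningError and nothing moves.
- robot.finish_job(): hands the job in; it is judged then, once.
The state is a dict: "time": time; "qpos": joint angles; "qvel": joint speeds; "joint_efforts": joint torques, N m; "eef_pos": TCP position; "tool_rot": TCP orientation; "ft_force": force on the tool from outside, world axes, zero at the start; "torque": the same for the moment, N m; "finger_gap": finger opening in mm; "gripper_force": force on a finger pad.
Only numpy, scipy, OpenCV 4.12 (cv2) and the standard library are available. Lean on these libraries where they do the work, as an engineer would, in place of code of your own. Each camera call takes 0.05 s, during which the arm holds its last target. There are 200 camera calls.

TASK

The squat sample pot stands at the back of the grey spill tray, behind and between three tall containers. First move all three containers onto the long steel side tray, then stand the pot gently in the middle of the balance pan and leave it there. Only then put every container back upright in the very spot in the spill tray where it stood at the start; do not tip anything, and leave the rubber stopper and the small vial where they are.

Things in the scene. Friction and masses are not known exactly. Their poses are not given: they have to be found in the camera images.
- sample_pot: Task thing: squat white pot with a flat white lid, 54 mm across the lid (body 52 mm), 48 mm high, 140 g; the grey disc on its lid is flat. Grip it across the diameter about 30 mm above its foot. Origin: centre of its underside, z up.
- reagent_bottle: Task thing: amber glass narrow-neck bottle, 56 mm across and 138 mm high, 300 g. Straight body up to 74 mm, shoulder up to 94 mm, neck 28 mm across, black cap 31 mm across from 108 to 138 mm: grip the cap about 120 mm above the foot. Origin: centre of its underside, z up.
- wide_bottle: Task thing: white plastic wide-mouth bottle, 56 mm across and 120 mm high, 220 g. Shoulder from 76 to 88 mm, wide ribbed white cap 48 mm across from 88 to 120 mm: grip the cap about 108 mm above the foot. Origin: centre of its underside, z up.
- canister: Task thing: plain straight aluminium canister, 50 mm across and 120 mm high, flat top, 250 g: grip the wall about 95 mm above the foot. Origin: centre of its underside, z up.
- bay: Grey spill tray, fixed, 210 (x) by 260 (y) by 22 mm high, walls 4 mm, floor 4 mm above the table. Origin: centre of its underside; x points to its back. The pot stands in its back half, one container before it (-x), one to its left and one to its right, in any order. Fingers closing along its x axis fit between the containers; close along y on the pot once they are gone.
- side_tray: Long steel tray, fixed, 340 (x) by 130 (y) by 14 mm high, walls 4 mm, flat floor 4 mm above the table: the area for the cleared containers, which stand well in a row along its x axis at -80, 0 and +80 mm from the origin. Origin: centre of its underside. The small vial stands near its +x end.
- balance: White laboratory balance, fixed, with a round steel pan 112 mm across whose flat top is 72 mm above the table; housing 170 mm wide (y), from 140 mm before (-x) to 70 mm behind the pan's centre, 55 mm high (display strip up to 63 mm). Origin: on the table surface straight under the centre of the pan, z up.
- stopper: Bystander: black rubber stopper, 30 mm across, 26 mm high, loose in a front corner of the spill tray. Origin: centre of its underside.
- vial: Bystander: small glass vial with black cap, 22 mm across, 42 mm high, loose near the +x end of the side tray. Origin: centre of its underside.

How it is judged:
By the outcome, as a careful person would: the job done as asked, in the order asked, and still so for the second after the job is handed in, with the robot touching nothing.
It also fails if it takes over 144 s, if anything falls off the work surface, if the arm or the gripper's body presses on something with over 40 N, if the wrist force passes 120 N, or if a joint passes its speed limit or range.

## Working session

There is one attempt and no reset: what is moved stays moved. The work goes in short steps, each a Python script; the robot and the scene stay as the last script left them, time stands still between calls to the robot, and variables do not carry over. Pictures are saved under pics/ and viewed, at most 14 in all, crops included, and the job is handed in when it is done.

```bash
ls; mkdir -p pics
python3 - <<'E'
from workcell import robot
import cv2,numpy as np
for n in ("side","top"):
    c=robot.camera(n); cv2.imwrite(f"pics/{n}0.png",cv2.resize(c["image"],(800,600)))
    print(n,c["fx"],c["fy"],c["cx"],c["cy"],{k:v for k,v in c.items() if k not in("image","cam_to_world")}); print(np.round(c["cam_to_world"],3))
s=robot.read_state();print(s["time"],s["eef_pos"],s["tool_rot"])
E
```

```text
pics
workcell.py
side 457.3111419788036 457.3111419788036 250.63235507306547 194.31901971403656 {'fx': 457.3111419788036, 'fy': 457.3111419788036, 'cx': 250.63235507306547, 'cy': 194.31901971403656}
[[ 9.96000e-01  7.70000e-02 -5.10000e-02  4.89106e+02]
 [-9.10000e-02  7.14000e-01 -6.94000e-01 -7.88474e+02]
 [-1.70000e-02  6.96000e-01  7.18000e-01  8.22226e+02]
 [ 0.00000e+00  0.00000e+00  0.00000e+00  1.00000e+00]]
top 362.0599906195435 362.0599906195435 251.9662589921076 198.17128684715706 {'fx': 362.0599906195435, 'fy': 362.0599906195435, 'cx': 251.9662589921076, 'cy': 198.17128684715706}
[[ 2.60000e-02  9.93000e-01 -1.11000e-01  4.59282e+02]
 [-1.00000e+00  2.70000e-02  1.00000e-02 -7.24300e+00]
 [ 1.30000e-02  1.11000e-01  9.94000e-01  9.82035e+02]
 [ 0.00000e+00  0.00000e+00  0.00000e+00  1.00000e+00]]
0.1 [ 173.09798907 -600.2393258   230.80005005] [[ 9.60843339e-01  2.77092003e-01 -3.16915146e-04]
 [ 2.77092181e-01 -9.60842868e-01  9.52298840e-04]
 [-4.06312653e-05 -1.00282471e-03 -9.99999496e-01]]
```

View pics/side0.png

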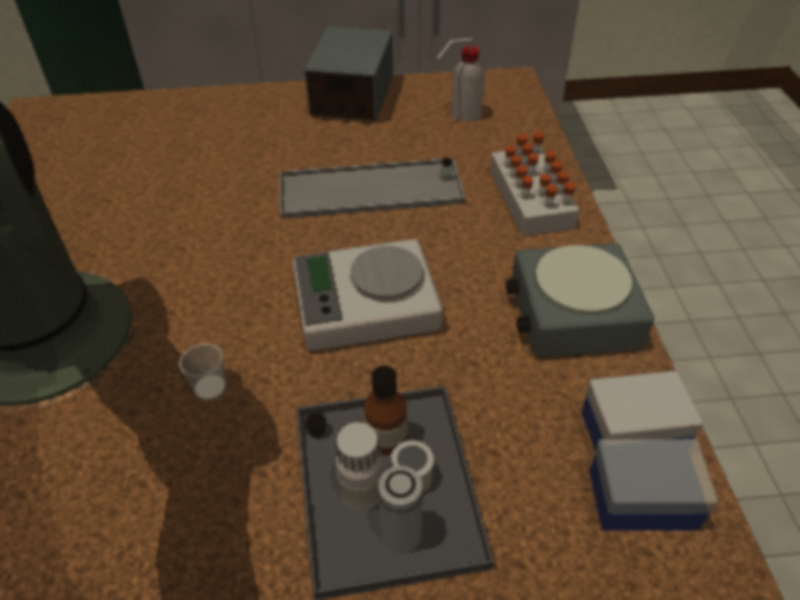

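View pics/top0.png

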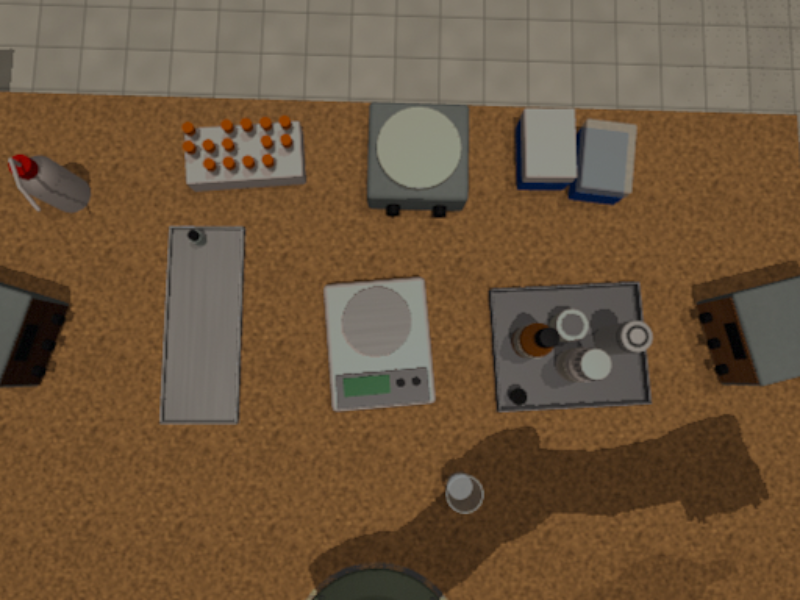

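The top view (800x600) shows the bay centred near (570,346): amber bottle cap (547,337), pot lid (572,324), white cap (595,364) and canister top (637,336). The pan is at (376,321), the side tray at (203,324) and the vial at (195,236). In the side view the caps are amber (384,380), white (357,440), canister (401,485) and pot (412,463).

```bash
cat > h.py <<'E'
from workcell import robot
import cv2,numpy as np
def ray(c,p):
    d=np.array([(p[0]-c["cx"])/c["fx"],-(p[1]-c["cy"])/c["fy"],-1.]); M=np.array(c["cam_to_world"])
    return M[:3,3],M[:3,:3]@d
def onz(c,p,z):
    o,d=ray(c,p); return o+d*(z-o[2])/d[2]
def tri(obs):
    A=np.zeros((3,3));b=np.zeros(3);L=[]
    for c,p in obs:
        o,d=ray(c,p);d=d/np.linalg.norm(d);P=np.eye(3)-np.outer(d,d);A+=P;b+=P@o;L.append((P,o))
    x=np.linalg.solve(A,b);return x,[round(float(np.linalg.norm(P@(x-o))),1) for P,o in L]
def proj(c,X):
    M=np.array(c["cam_to_world"]);q=M[:3,:3].T@(np.array(X)-M[:3,3]);return np.array([c["cx"]+c["fx"]*q[0]/-q[2],c["cy"]+c["fy"]*q[1]/q[2]])
def R(a):  # tool down; tool y (closing) at angle a from world y
    c,s=np.cos(a),np.sin(a); return np.array([[c,-s,0],[s,c,0],[0,0,1.]])@np.diag([1.,-1,-1])
E
python3 - <<'E'
from h import *
t=robot.camera("top");s=robot.camera("side");k=1.5625
for n,a,b,z in [("amber",(547,337),(384,377),138),("white",(595,364),(357,440),120),("can",(637,336),(401,485),120),("pot",(572,324),(412,462),48),("pan",(376,321),(387,271),72),("vial",(195,236),(447,162),46)]:
    a=np.array(a)/k;b=np.array(b)/k
    print(n,*[np.round(v,0) if not isinstance(v,list) else v for v in tri([(t,a),(s,b)])],np.round(onz(t,a,z+4*(n not in("pan","vial"))),0))
for n,q,z in [("bay",[(490,290),(639,284),(649,403),(498,411)],22),("side",[(170,227),(244,227),(238,423),(161,423)],14)]:
    P=np.array([onz(t,np.array(p)/k,z)for p in q]);print(n,P.round(0),P.mean(0).round(1))
im=cv2.resize(t["image"][170:275,300:440],(800,600),interpolation=cv2.INTER_CUBIC);cv2.imwrite("pics/tc.png",im)
for a in (0,):
    q=robot.inverse_kinematics([480,-205,430],R(0));print(q)
    robot.movep([480,-205,430],R(0));w=robot.camera("wrist");print(w["fx"],np.round(w["cam_to_world"],2),robot.read_state()["time"],robot.read_state()["eef_pos"])
    cv2.imwrite("pics/w1.png",cv2.resize(w["image"],(800,600),interpolation=cv2.INTER_CUBIC))
    import pickle;pickle.dump(w,open("w1.pkl","wb"))
E
```

```text
amber [ 518. -247.  136.] [0.6, 0.6] [ 519. -246.  142.]
white [ 480. -325.  122.] [0.6, 0.6] [ 481. -324.  124.]
can [ 525. -389.  124.] [0.4, 0.4] [ 525. -389.  124.]
pot [ 546. -314.   47.] [1.6, 1.6] [ 548. -313.   52.]
pan [542.  11.  68.] [0.1, 0.1] [542.  11.  72.]
vial [681. 321.  44.] [0.9, 0.9] [680. 320.  46.]
bay [[ 605. -182.   22.]
 [ 623. -440.   22.]
 [ 420. -452.   22.]
 [ 400. -197.   22.]] [ 512.2 -317.5   22. ]
side [[702. 376.  14.]
 [706. 247.  14.]
 [369. 239.  14.]
 [366. 367.  14.]] [535.7 307.4  14. ]
[ 0.48343652  0.20998409 -0.23924051  1.55495658  0.05030206  1.3826982
 -1.33095094]
316.026394411295 [[-0.0000e+00  9.6000e-01  2.8000e-01  5.4880e+02]
 [-1.0000e+00 -0.0000e+00  0.0000e+00 -2.0524e+02]
 [ 0.0000e+00 -2.8000e-01  9.6000e-01  5.7219e+02]
 [ 0.0000e+00  0.0000e+00  0.0000e+00  1.0000e+00]] 2.1917 [ 479.6939062  -205.81285619  429.62791689]
```

Run:
```python
from h import *
import pickle
for i,p in enumerate([(480,-280,400),(480,-350,400)]):
    robot.movep(p,R(0)); robot.wait(0.2); w=robot.camera("wrist"); pickle.dump(w,open(f"w{i+2}.pkl","wb"))
    cv2.imwrite(f"pics/w{i+2}.png",cv2.resize(w["image"],(800,600),interpolation=cv2.INTER_CUBIC))
print(robot.read_state()["time"])
```

```text
3.4917
```

View pics/w2.png

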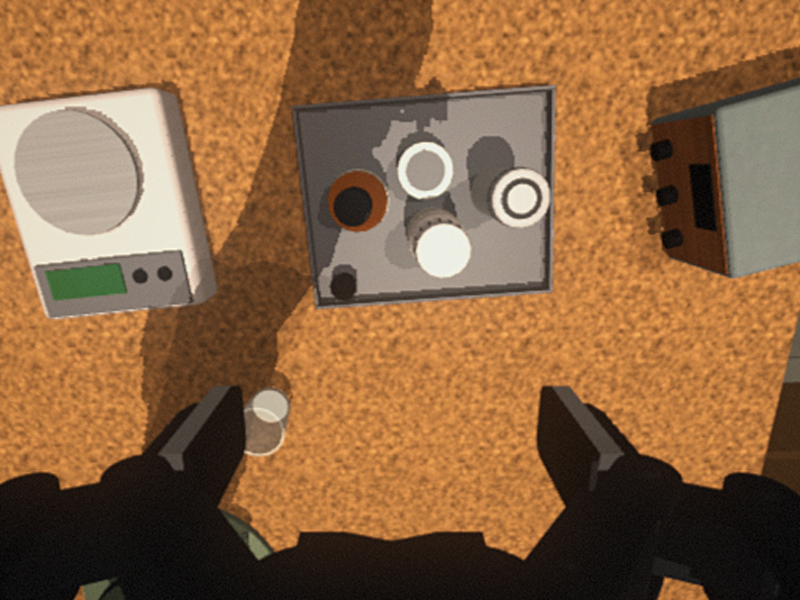

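View pics/w3.png

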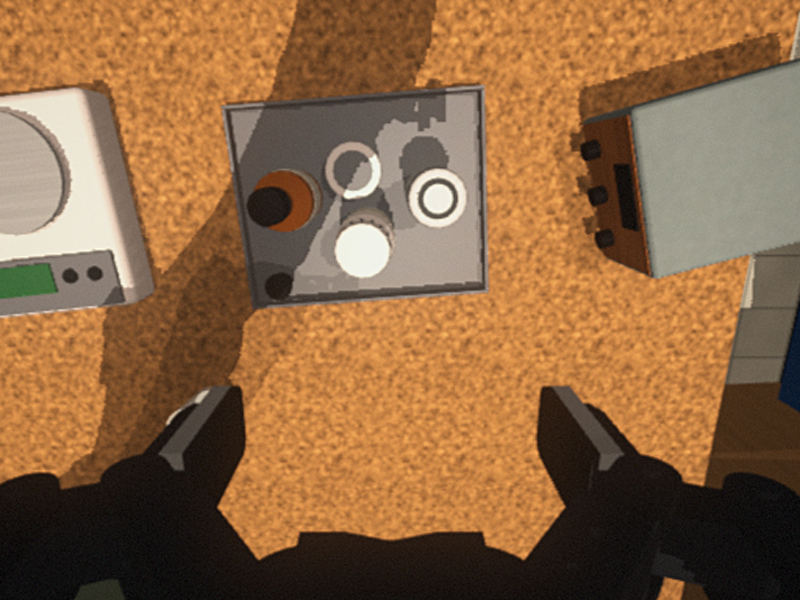

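In w2 the tops are at amber (353,206), white (443,250), canister (520,198) and pot (425,170). In w3 they are at (269,207), (362,249), (437,198) and (353,170). The bay corners in w2 are (294,108), (555,87), (551,291) and (316,306), and the pan is near (78,171).

Run:
```python
from h import *
import pickle
k=1.5625;t=robot.camera("top");s=robot.camera("side");w2=pickle.load(open("w2.pkl","rb"));w3=pickle.load(open("w3.pkl","rb"))
O=dict(amber=[(547,337),(384,377),(353,206),(269,207),142],white=[(595,364),(357,440),(443,250),(362,249),124],can=[(637,336),(401,485),(520,198),(437,198),124],pot=[(572,324),(412,462),(425,170),(353,170),52])
for n,v in O.items():
    ob=[(c,np.array(p)/k) for c,p in zip((t,s,w2,w3),v)]
    print(n,"all",*tri(ob),"wrist",tri(ob[2:])[0].round(0),"z-known",[onz(c,p,v[4])[:2].round(1) for c,p in ob])
P=np.array([onz(w2,np.array(p)/k,22) for p in[(294,108),(555,87),(551,291),(316,306)]]);print(P.round(0),P.mean(0))
print("pan",onz(w2,np.array((78,171))/k,72))
# bring to side tray
for i,p in enumerate([(470,100,400),(470,250,400)]):
    robot.movep(p,R(0)); robot.wait(0.2); w=robot.camera("wrist"); pickle.dump(w,open(f"v{i}.pkl","wb"))
    cv2.imwrite(f"pics/v{i}.png",cv2.resize(w["image"],(800,600),interpolation=cv2.INTER_CUBIC))
print(robot.read_state()["time"])
```

```text
amber all [ 517.46253583 -248.71101152  136.19392682] [2.0, 0.9, 0.5, 2.2] wrist [ 516. -248.  127.] z-known [array([ 518.5, -245.7]), array([ 517.5, -252.2]), array([ 517.5, -249.4]), array([ 516.6, -251.9])]
white all [ 479.71068352 -324.5625283   121.99516088] [1.1, 0.3, 0.9, 0.1] wrist [ 479. -325.  122.] z-known [array([ 480.7, -323.7]), array([ 479.7, -326.2]), array([ 479.1, -324.3]), array([ 480. , -324.6])]
can all [ 523.63307569 -387.97771082  123.6886037 ] [1.6, 0.9, 1.3, 1.0] wrist [ 522. -388.  121.] z-known [array([ 525. , -388.7]), array([ 524.2, -388.9]), array([ 522.7, -387. ]), array([ 522.7, -387.6])]
pot all [ 545.34470681 -313.54710236   47.43819172] [2.7, 1.0, 1.3, 1.4] wrist [ 544. -313.   48.] z-known [array([ 547.6, -312.9]), array([ 544.5, -317.4]), array([ 544.3, -312.6]), array([ 544.3, -313.1])]
[[ 603. -184.   22.]
 [ 622. -440.   22.]
 [ 417. -454.   22.]
 [ 400. -198.   22.]] [ 510.51508897 -319.13779856   22.        ]
pan [543.403457     7.85835534  72.        ]
6.3917
```

View pics/v0.png

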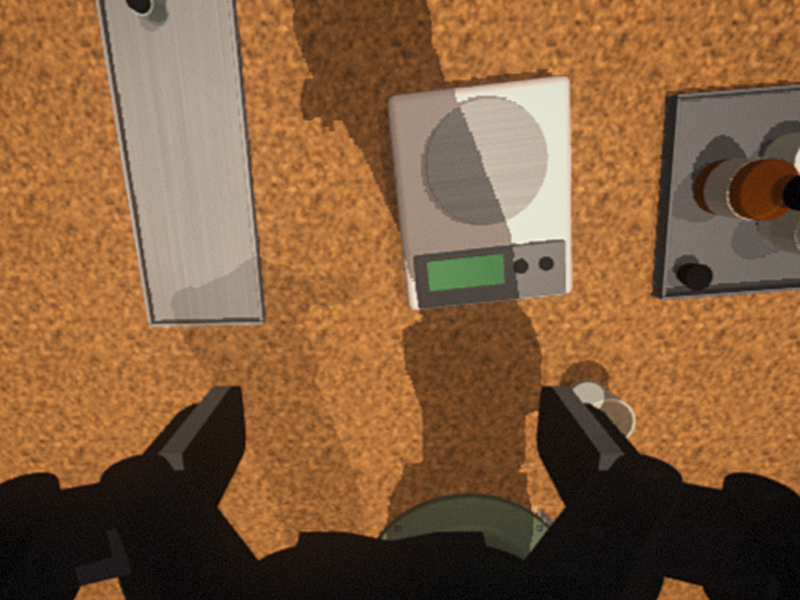

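View pics/v1.png

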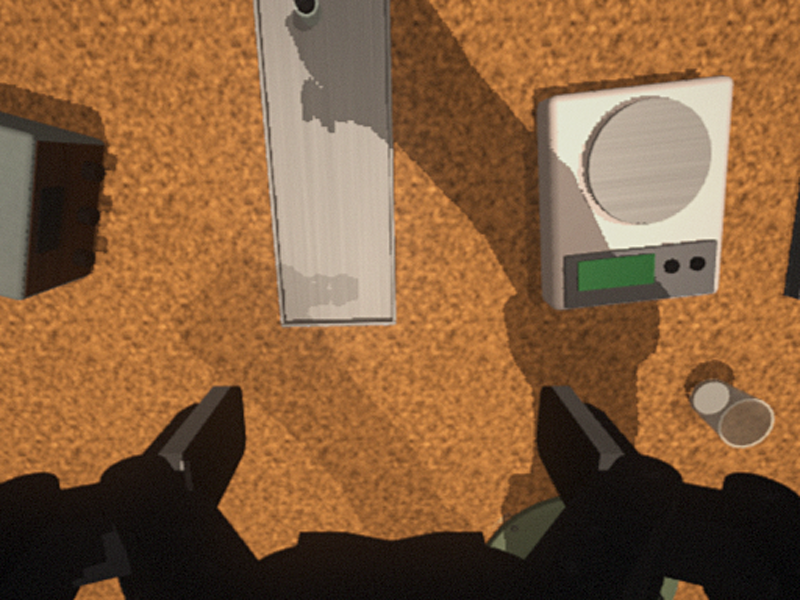

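The pan is at (486,160) in v0 and (648,160) in v1. The side tray's front corners are at (283,325) and (395,325) in v1. I'll compute these, check IK for every planned pose, and choose the wrist branches.

Run:
```python
from h import *
import pickle
k=1.5625;v0=pickle.load(open("v0.pkl","rb"));v1=pickle.load(open("v1.pkl","rb"))
a=np.array
print("pan",tri([(v0,a((486,160))/k),(v1,a((648,160))/k)]),onz(v0,a((486,160))/k,72),onz(v1,a((648,160))/k,72))
print("tray corners",[onz(v1,a(p)/k,14).round(1) for p in[(283,325),(395,325)]],[onz(v0,a(p)/k,14).round(1) for p in[(150,325),(263,322)]])
y=0.068
for n,p,zz in [("amber",(517.5,-250),105),("white",(479.7,-324.6),93),("can",(523.5,-388),80)]:
  for z in (zz,340):
    for an in (y+np.pi/2,y-np.pi/2):
        q=robot.inverse_kinematics([*p,z],R(an)); print(n,z,round(an,2),None if q is None else np.round(q,2))
for p in [(616,309),(536,307),(456,305)]:
  for z in (80,340):
    for an in (.025,):
        q=robot.inverse_kinematics([*p,z],R(an)); print(p,z,None if q is None else np.round(q,2))
for p in [(545,-313,15),(542.5,9,83)]:
    q=robot.inverse_kinematics(p,R(.068)); print(p,None if q is None else np.round(q,2))
```

```text
pan (array([542.87102566,  11.31445684,  68.57743047]), [0.0, 0.0]) [542.86011472  11.95491992  72.        ] [542.83031666  13.03439234  72.        ]
tray corners [array([365.9, 370. ,  14. ]), array([365.5, 243.9,  14. ])] [array([365.8, 370. ,  14. ]), array([369.1, 242.6,  14. ])]
amber 105 1.64 [ 0.72  0.65 -0.53  1.82  0.45  0.79  0.02]
amber 105 -1.5 [ 0.15  0.63  0.28  1.85 -0.25  0.7  -2.5 ]
amber 340 1.64 [ 0.71  0.38 -0.51  1.57  0.19  1.24  0.24]
amber 340 -1.5 [-0.07  0.39  0.59  1.61 -0.23  1.21 -2.51]
white 93 1.64 [ 0.82  0.67 -0.47  1.81  0.42  0.76  0.2 ]
white 93 -1.5 [ 0.37  0.64  0.17  1.84 -0.16  0.68 -2.43]
white 340 1.64 [ 0.78  0.38 -0.4   1.57  0.15  1.23  0.42]
white 340 -1.5 [ 0.22  0.37  0.38  1.6  -0.14  1.2  -2.45]
can 80 1.64 [ 0.85  0.78 -0.48  1.62  0.45  0.85  0.26]
can 80 -1.5 [ 0.44  0.75  0.17  1.64 -0.17  0.76 -2.39]
can 340 1.64 [ 0.81  0.51 -0.42  1.36  0.21  1.31  0.45]
can 340 -1.5 [ 0.44  0.49  0.17  1.39 -0.08  1.27 -2.46]
(616, 309) 80 [-0.27  0.83 -0.47  1.5   0.44  0.91 -2.42]
(616, 309) 340 [-0.23  0.6  -0.56  1.24  0.31  1.38 -2.32]
(536, 307) 80 [-0.33  0.73 -0.42  1.72  0.39  0.78 -2.49]
(536, 307) 340 [-0.23  0.47 -0.58  1.46  0.26  1.29 -2.38]
(456, 305) 80 [-0.49  0.62 -0.28  1.91  0.27  0.65 -2.49]
(456, 305) 340 [-0.24  0.35 -0.61  1.64  0.21  1.22 -2.44]
(545, -313, 15) [ 0.7   0.84 -0.42  1.7   0.48  0.7  -1.47]
(542.5, 9, 83) [ 0.16  0.63 -0.39  1.92  0.37  0.67 -1.96]
```

```bash
cat >> h.py <<'E'
YB,YS=0.068,0.024
BAY=dict(amber=(517.5,-250.),white=(479.7,-324.6),can=(523.5,-388.),pot=(545.,-313.))
Z=dict(amber=103.,white=91.,can=78.,pot=14.)   # TCP z for the grasp (floor 4)
SC=np.array([535.5,309.]);ux=np.array([np.cos(YS),np.sin(YS)])
TR=dict(amber=SC+75*ux,white=SC-5*ux,can=SC-85*ux)
PAN=(542.7,11.5)
UP=300.
def pick(xy,z,Rm,up=UP):
    robot.movep([*xy,up],Rm); robot.movel([*xy,z+40],max_speed=250); 
    g=robot.movel([*xy,z],max_speed=80,guard=12)
    if g: print("CONTACT on approach",robot.read_state()["eef_pos"]); return False
    robot.clamp(); s=robot.read_state(); print("gap",round(s["finger_gap"],1),"F",round(s["gripper_force"],1),"t",round(s["time"],1),np.round(s["eef_pos"],1))
    robot.movel([*xy,z+20],max_speed=60); robot.movel([*xy,up],max_speed=200); print("held gap",round(robot.read_state()["finger_gap"],1)); return True
def place(xy,z,Rm,up=UP):
    robot.movep([*xy,up],Rm); robot.movel([*xy,z+10],max_speed=200); robot.wait(.2)
    g=robot.movel([*xy,z-2.5],max_speed=18,guard=3); s=robot.read_state()
    print("touch",g,np.round(s["eef_pos"],1),np.round(s["ft_force"],1)); robot.open_gripper()
    robot.movel([*xy,z+30],max_speed=80); robot.movel([*xy,up],max_speed=250); print("t",round(robot.read_state()["time"],1))
def snap(n,name,crop=None):
    c=robot.camera(n);im=c["image"]
    if crop: im=im[crop[1]:crop[3],crop[0]:crop[2]]
    f=min(800/im.shape[1],600/im.shape[0]); cv2.imwrite(f"pics/{name}.png",cv2.resize(im,None,fx=f,fy=f,interpolation=cv2.INTER_CUBIC))
E
python3 - <<'E'
from h import *
if pick(BAY["amber"],Z["amber"],R(YB+np.pi/2)):
    place(TR["amber"],Z["amber"],R(YS+np.pi))
snap("side","s1")
E
```

```text
gap 29.9 F 59.0 t 10.6 [ 517.7 -250.1  103.4]
held gap 29.6
touch True [610.4 310.9 103.4] [-1.8 -0.6  9. ]
t 17.9
```

View pics/s1.png

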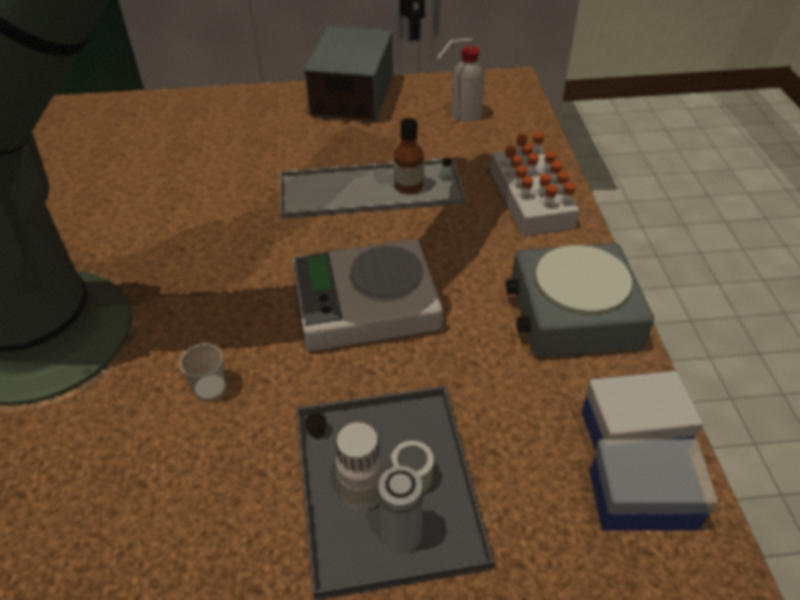

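The amber bottle is upright in the tray at (409,160), and the vial at (447,168) is untouched. I'll continue with the other two.

Run:
```python
from h import *
for n in ("white","can"):
    if not pick(BAY[n],Z[n],R(YB+np.pi/2)): break
    place(TR[n],Z[n],R(YS+np.pi))
snap("side","s2")
```

```text
gap 46.6 F 61.0 t 22.2 [ 479.9 -324.8   91.6]
held gap 46.6
touch True [530.5 308.9  91.6] [-1.  -1.1  8.7]
t 29.8
gap 48.5 F 61.7 t 34.2 [ 523.8 -388.1   78.6]
held gap 49.2
touch True [450.5 307.   78.6] [-0.7 -1.3  6.9]
t 42.2
```

View pics/s2.png

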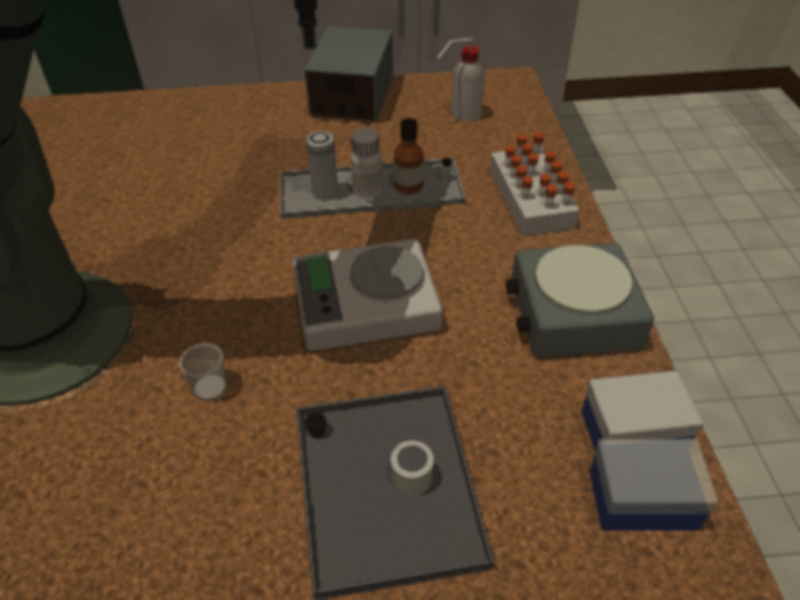

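All three containers stand upright in the tray, with tops at (320,138), (365,137) and (408,128). The pot is alone at (412,465). Next I'll move the pot.

Run:
```python
from h import *
if pick(BAY["pot"],Z["pot"],R(YB)):
    z=Z["pot"]+68
    robot.movep([*PAN,UP],R(YB)); robot.movel([*PAN,z+10],max_speed=180); robot.wait(.3)
    g=robot.movel([*PAN,z-6],max_speed=14,guard=2.5); s=robot.read_state(); print("touch",g,s["eef_pos"].round(1),s["ft_force"].round(1))
    if g:
        robot.open_gripper(); robot.movel([*PAN,z+60],max_speed=80); robot.movel([*PAN,UP],max_speed=250)
    robot.movep([470,100,350],R(0)); print(robot.read_state()["time"])
    robot.wait(.1); snap("top","t3",(160,130,330,260)); snap("side","s3",(170,50,320,260))
```

```text
gap 52.5 F 61.1 t 46.7 [ 545.3 -313.2   14.8]
held gap 52.4
touch True [542.6  11.5  82.7] [0.2 0.2 6. ]
54.875
```

View pics/s3.png

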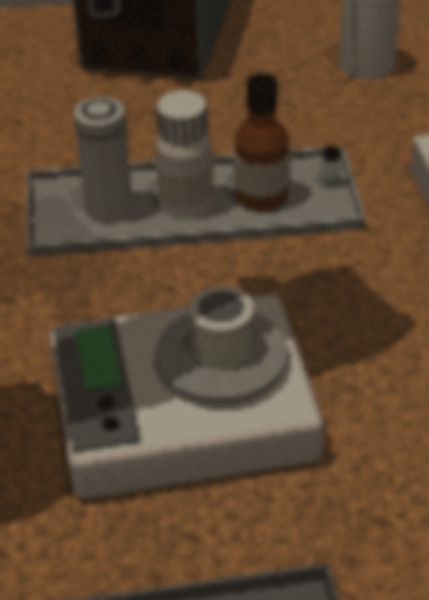

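The pot stands in the middle of the pan, and all containers are upright in the tray. Now I'll return them.

Run:
```python
from h import *
import pickle
for n in ("can","white","amber"):
    if not pick(TR[n],Z[n],R(YS+np.pi)): break
    place(BAY[n],Z[n],R(YB+np.pi/2))
robot.movep([480,-280,400],R(0)); robot.wait(.2); print(robot.read_state()["time"])
pickle.dump(robot.camera("wrist"),open("w4.pkl","wb")); snap("wrist","w4"); snap("side","s4")
```

```text
gap 49.0 F 61.3 t 59.2 [450.7 307.1  78.6]
held gap 49.2
touch True [ 523.4 -387.9   78.6] [-2.   0.4  7.9]
t 67.2
gap 46.6 F 61.2 t 71.6 [530.7 309.   91.6]
held gap 47.2
touch True [ 479.6 -324.6   91.6] [-1.3 -0.2  8.9]
t 79.1
gap 29.7 F 59.0 t 83.4 [610.6 311.  103.4]
held gap 29.8
touch True [ 517.5 -249.9  103.3] [0.6 0.4 7.3]
t 90.7
92.225
```

View pics/w4.png

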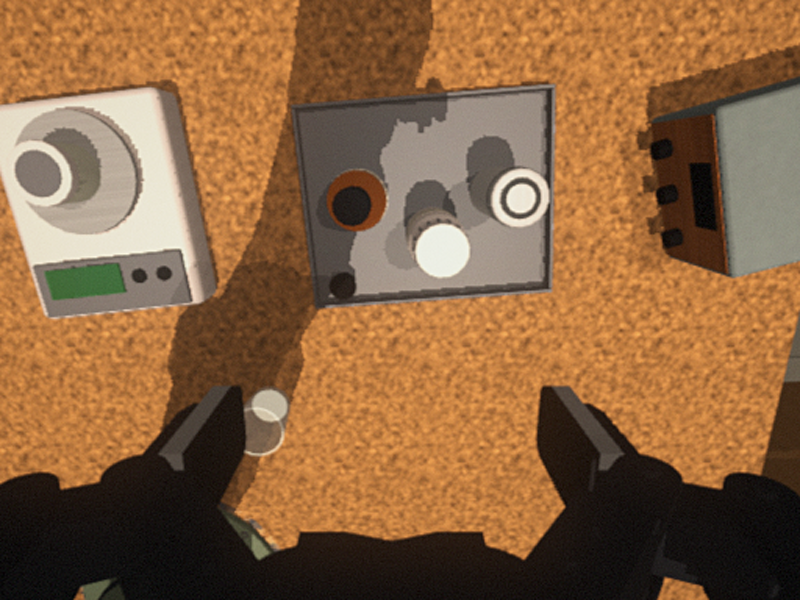

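View pics/s4.png

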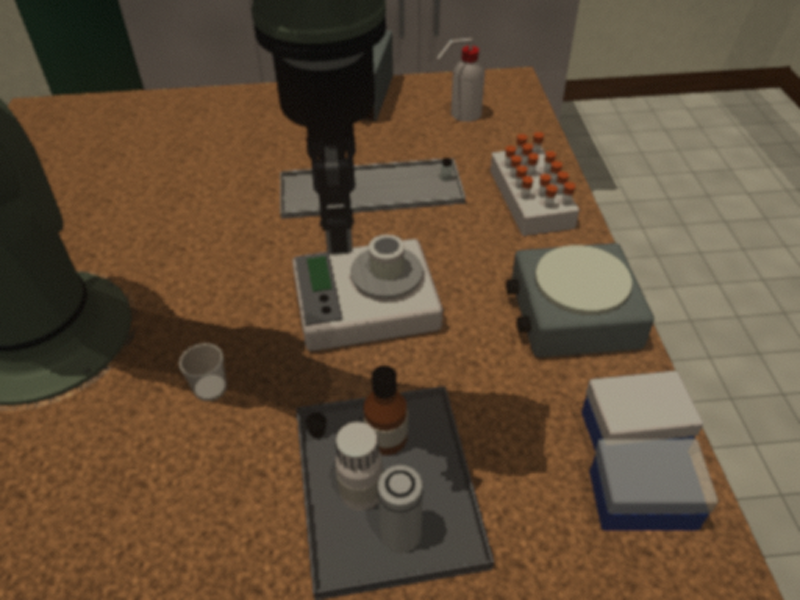

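The container tops are at (352,206), (442,250) and (519,198), each within about 1 px of the start and matching the shift of the tray itself. The pot is on the pan, and the stopper and vial are unmoved. Handing in.

```bash
python3 -c "
from workcell import robot
print(robot.finish_job())"
```

```text
the job is handed in; nothing more can be done
None
```

The job is handed in at about 92 s: the pot is centred on the balance pan, all three containers are back upright in their original spots to within about 1 mm, and the stopper and vial were left untouched.

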